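# Clear and unlock the storeroom strongbox

### The arm

A 6-joint arm with a two-finger parallel gripper is mounted at the origin on the work surface. World frame = base frame: x ahead of the robot, y to its left, z up, the work surface at z = 0. Lengths are in m, angles in degrees, forces in N, time in s.
With the tool pointing down it reaches from about 0.325 to 0.775 m from the base axis. Payload 5.5 kg.
Tool frame: the origin (TCP) lies midway between the tips of the shut fingers; the grasp point (between the pads) lies 19 mm behind it; z points along the fingers, y is the line along which they close (so a half turn about z gives the same grasp; the last joint's range is limited). The gripper opens to 85 mm and grips with 20 to 120 N. Pads are 22 mm wide; open, the fingers measure 114 mm over their backs; the gripper's body (76 mm by 85 mm) begins 54 mm behind the grasp point. The pads swing forward as they close: fully open they stand 13 mm farther back than shut.
Start: joints at [-69.884, 5.22, 70.514, -0, 104.267, -3.249], TCP at [0.238, -0.551, 0.231] pointing down, gripper open.
Joint ranges: [-164.24, 164.24], [-49.07, 125.15], [9.68, 141.18], [-86.29, 266.29], [3.28, 154.24], [-151.56, 151.56]. Speed limits (degrees/s): [147.25, 147.25, 172.46, 180, 180, 180].

### API

Orientations are given as a 3x3 rotation matrix whose columns are the frame's x, y, z axes.
In Python, from cell import r, read_camera, calibration, finder, readout gives the robot as it stands. Calls block until the motion is done:
- r.move_to(position, orientation): joint-space move of the TCP to a pose.
- r.move_straight(position, attitude=None, velocity=0.15, max_force=None): straight line of the TCP; attitude=None keeps the orientation; velocity is the mean speed in m/s. With max_force (N) it stops when the force on the tool has changed by that much, and returns True; else False.
- r.movej(angles): joint-space move.
- r.set_gripper(opening): finger opening in m; the grip force is fixed at half the most; returns when the fingers have stopped.
- r.wait(seconds).
- r.ik(position, orientation): joint angles nearest the present ones, or None.
- read_camera(name): name is "scene" or "side" or "wrist"; returns the picture (384x512x3 uint8, blue, green, red); there is no depth.
- calibration(name): a dict with "intrinsics" (3x3 intrinsics, pixels), "D" ([k1, k2, p1, p2, k3] as OpenCV has them; the pictures are not rectified), "eye" and "attitude" of the camera in the world. Camera axes: x right, y up, looking along -z (the intrinsics and any distortion apply to the point x, -y, -z); pixel columns grow to the right and rows downward; lengths in m; the calibration is good to about 2 mm. A picture is of the moment at which its call begins: read the wrist's pose just before it. calibration takes no time and is no camera call; for the wrist camera it gives the pose at the moment of the call.
A pose or a line that the arm cannot do raises r.MotionError and nothing moves.
- r.job_done(): hands the job in; it is judged then, once.
Trained networks look in the newest picture that a camera, given by its name, has taken for a name from the list of things; names that differ only in an ending like _2 or _b are one class to them, and where a whole thing is asked for, a point or a joint stands for the part that bears it (a point fixed in the world has none). Each returns a list of dicts, best first, with "confidence" (0 to 1); they miss things now and then, are a little off and sometimes report something else, mostly with a low value. They report only what shows in the picture. A call takes as long as a camera call. They do not tell look-alikes from the thing itself.
- finder.look_for(camera, label): "bbox" ([left, top, width, height] as shares, 0 to 1, of the picture: columns of its width, rows of its height, round what is visible of it).
Readings, each from a call of its own:
- readout.current_time_s(): time.
- readout.current_joints(): joint angles.
- readout.current_dq(): joint speeds.
- readout.current_joint_torque(): joint torques, N m.
- readout.current_ee_pos(): TCP position.
- readout.current_tcp_rot(): TCP orientation.
- readout.current_contact_force(): force on the tool from outside, world axes, zero at the start.
- readout.current_moment(): the same for the moment, N m.
- readout.current_finger_gap(): finger opening in m.
- readout.current_grasp_force(): force on a finger pad.
Only numpy, scipy, OpenCV 4.12 (cv2) and the standard library are available. Lean on these libraries where they do the work, as an engineer would, in place of code of your own. Each camera call takes 0.05 s, during which the arm holds its last target. There are 200 camera calls.

### The job

Using the scraper block, scrape the three tile chips off the lid of the steel lock box, then set the scraper down on the table. After that take the key with the broad rectangular head out of the wooden key block, work it fully home past the sticky pins into the lock in the lid, turn it a quarter turn clockwise (seen from above) against its spring, and finish while still holding the key turned. Do not touch the chips with the fingers, and leave the other keys, the bottles and the can where they are.

Things in the scene. Friction and masses are not known exactly. Their poses are not given: they have to be found in the camera images.
- lid_mid (a point): Centre of the lid's upper face on the fixed grey steel lock box (180 mm along x, 230 along y, 85 high, so 85 mm above the table). The lock is in the lid 72 mm from here towards +y; the chips lie on the -y half. An open steel tray (70 mm wide, 22 high) joined to the box stands along its -y side: chips pushed over that edge fall into it.
- keyhole (a point): Centre of the keyhole's mouth on the brass face of the cylinder, 3 mm above the lid, within a steel ring of 52 mm outer diameter, 3.4 mm high. z is up. The upright slot runs along x (13.5 mm), is 6.5 mm across y and over 45 mm deep; a 45 degree bevel widens its mouth by 3 mm on every side. The point turns with the cylinder.
- cylinder (a joint): Turn of the cylinder, rad: 0 at rest with the slot along the box's x, growing clockwise from above, stop at 1.62. A spring (0.04 to 0.13 N m) turns it back when let go. The key has about 0.1 rad of play. Two sticky sprung pins stick 2.4 mm into the slot's broad sides, 15 and 28 mm below the mouth: pushing past takes up to about 18 N, small turns to and fro help.
- key_grip (a point): Centre of the right key's head, a black plastic slab 46 mm wide (x), 12 mm thick (y), 30 mm tall, the widest of the three heads. The underside of its steel collar is 29 mm below this point. At the start the key stands upright, collar on top of the key block, blade in the block. About 45 g.
- key_collar (a point): Middle of the underside of the right key's collar (24 x 18 mm, 6 mm thick); it meets the brass face when the key is fully home. x along the head's and blade's width, z up. The blade below it is 12 mm wide (x), 5.5 mm thick (y), 40 mm long, thinning to 3 mm in thickness over its last 11 mm.
- key_round_grip (a point): Centre of the head of another key, a round disc head of 30 mm diameter, 12 mm thick; otherwise the same as the right key. Leave it.
- key_narrow_grip (a point): Centre of the head of the third key, a narrow upright head 16 mm wide, 12 mm thick, 30 mm tall; otherwise the same. Leave it.
- keyblock: Wooden key block (fixed), 180 mm along x, 50 mm along y, 50 mm high; origin at the centre of its underside. Three slots 60 mm apart in a row along its x hold the three keys in any order, their heads' width along the row.
- scraper_mid (a point): Centre of the wooden body of the scraper block: 100 mm long (along x), 26 mm thick (along y), wood 50 mm tall over a rubber lip 12 mm tall (20 mm thick); this point is 37 mm above the lip's underside. It stands upright on the table. Mass about 0.14 kg.
- chip0_mid (a point): Centre of a loose white tile chip, 24 x 20 x 9 mm, lying flat on the lid at the start, within 50 mm of the lid's middle line along y, and 20 to 104 mm from the lid's centre towards -y.
- chip1_mid (a point): Centre of a loose white tile chip, 24 x 20 x 9 mm, lying flat on the lid at the start, within 50 mm of the lid's middle line along y, and 20 to 104 mm from the lid's centre towards -y.
- chip2_mid (a point): Centre of a loose white tile chip, 24 x 20 x 9 mm, lying flat on the lid at the start, within 50 mm of the lid's middle line along y, and 20 to 104 mm from the lid's centre towards -y.
- bottle_a_mid (a point): Centre of a dark bottle, 66 mm across, 210 mm tall. Leave it.
- bottle_b_mid (a point): Centre of a second such bottle. Leave it.
- can_mid (a point): Centre of a can, 74 mm across, 100 mm tall. Leave it.
There are look-alikes about, which are no part of the job. Of the things that look like the part that bears scraper_mid, take the one that is farthest from the robot's base at the start.

How it is judged:
By the outcome, as a careful person would: the job done as asked, in the order asked, and still so for the second after the job is handed in, while the arm keeps its last pose, push and grip.
It also fails if it takes over 72 s, if anything falls off the work surface, if the arm or the gripper's body presses on something with over 40 N, if the wrist force passes 120 N, or if a joint passes its speed limit or range.

## Working session

There is one attempt and no reset: what is moved stays moved. The work goes in short steps, each a Python script; the robot and the scene stay as the last script left them, time stands still between calls to the robot, and variables do not carry over. Pictures are saved under pics/ and viewed, at most 10 in all, crops included, and the job is handed in when it is done.

```bash
ls; mkdir -p pics
cat > h.py <<'E'
import numpy as np, cv2
from cell import r, read_camera, calibration, finder, readout
def ray(c,uv):
    K=np.array(c["intrinsics"]);D=np.array(c["D"],float)
    p=cv2.undistortPoints(np.array([[uv]],float),K,D)[0,0]
    d=np.array(c["attitude"])@np.array([p[0],-p[1],-1.]); return np.array(c["eye"]),d/np.linalg.norm(d)
def atz(c,uv,z):
    e,d=ray(c,uv); return e+d*(z-e[2])/d[2]
def proj(c,P):
    R=np.array(c["attitude"]);q=(np.atleast_2d(P)-np.array(c["eye"]))@R
    q=q*[1,-1,-1]
    return cv2.projectPoints(q,np.zeros(3),np.zeros(3),np.array(c["intrinsics"]),np.array(c["D"],float))[0][:,0]
def tri(c1,u1,c2,u2):
    e1,d1=ray(c1,u1);e2,d2=ray(c2,u2)
    s=np.linalg.lstsq(np.c_[d1,-d2],e2-e1,rcond=None)[0]
    a,b=e1+s[0]*d1,e2+s[1]*d2
    return (a+b)/2,np.linalg.norm(a-b)
def ctr(b): return np.array([(b[0]+b[2]/2)*512,(b[1]+b[3]/2)*384])
def down(yaw):  # tool z down, tool x at yaw (deg)
    a=np.radians(yaw);x=np.array([np.cos(a),np.sin(a),0]);z=np.array([0,0,-1.])
    return np.c_[x,np.cross(z,x),z]
E
python3 - <<'E'
from h import *
ims=[]
for n in ["scene","side","wrist"]:
    im=read_camera(n);cv2.imwrite(f"pics/{n}0.png",im);ims.append(im)
    c=calibration(n);print(n,np.round(c["eye"],3),np.round(c["attitude"],2).tolist(),np.round(c["intrinsics"],0).tolist(),c["D"])
    for l in ["lid_mid","keyhole","key_grip","key_round_grip","key_narrow_grip","keyblock","scraper_mid","chip0_mid","bottle_a_mid","can_mid"]:
        print(l,[(round(o["confidence"],2),np.round(np.array(o["bbox"])*[512,384,512,384]).astype(int).tolist()) for o in finder.look_for(n,l) if o["confidence"]>.25])
cv2.imwrite("pics/s0.png",cv2.resize(ims[0],(800,600),interpolation=cv2.INTER_CUBIC))
cv2.imwrite("pics/d0.png",cv2.resize(ims[1],(800,600),interpolation=cv2.INTER_CUBIC))
print(np.round(readout.current_tcp_rot(),2).tolist(),readout.current_time_s())
E
```

```text
pics
scene [ 1.047 -0.262  0.985] [[0.59, -0.69, 0.43], [0.81, 0.5, -0.31], [-0.0, 0.53, 0.85]] [[390.0, 0.0, 256.0], [0.0, 390.0, 198.0], [0.0, 0.0, 1.0]] [-0.05404698  0.          0.          0.          0.        ]
lid_mid [(0.67, [153, 149, 119, 107])]
keyhole [(0.59, [298, 191, 29, 54]), (0.5, [236, 170, 17, 8])]
key_grip [(0.52, [296, 125, 15, 20])]
key_round_grip [(0.58, [312, 145, 13, 14]), (0.33, [299, 127, 11, 18])]
key_narrow_grip [(0.67, [283, 120, 10, 17])]
keyblock [(0.66, [279, 122, 49, 51])]
scraper_mid [(0.69, [78, 231, 42, 21])]
chip0_mid [(0.51, [346, 126, 33, 37]), (0.27, [192, 183, 10, 10])]
bottle_a_mid [(0.64, [285, 120, 11, 20]), (0.61, [296, 192, 33, 54])]
can_mid [(0.94, [346, 127, 32, 33])]
side [0.473 0.67  0.689] [[-0.98, 0.14, -0.12], [-0.18, -0.66, 0.73], [0.02, 0.74, 0.68]] [[349.0, 0.0, 250.0], [0.0, 349.0, 193.0], [0.0, 0.0, 1.0]] [-0.00410959  0.          0.          0.          0.        ]
lid_mid [(0.78, [228, 162, 94, 97])]
keyhole [(0.52, [257, 127, 30, 20]), (0.26, [287, 174, 8, 7])]
key_grip [(0.6, [252, 294, 22, 18]), (0.4, [262, 206, 15, 12])]
key_round_grip [(0.51, [226, 291, 15, 16])]
key_narrow_grip [(0.68, [286, 304, 17, 14])]
keyblock [(0.67, [217, 293, 91, 48])]
scraper_mid [(0.87, [301, 125, 25, 26]), (0.7, [258, 127, 29, 20])]
chip0_mid []
bottle_a_mid [(0.9, [155, 176, 34, 78])]
can_mid [(0.7, [162, 338, 47, 46])]
wrist [ 0.315 -0.517  0.373] [[0.4, 0.87, 0.3], [-0.92, 0.37, 0.13], [0.0, -0.33, 0.94]] [[324.0, 0.0, 254.0], [0.0, 324.0, 195.0], [0.0, 0.0, 1.0]] [-0.01279425  0.          0.          0.          0.        ]
lid_mid []
keyhole []
key_grip []
key_round_grip []
key_narrow_grip []
keyblock []
scraper_mid []
chip0_mid []
bottle_a_mid []
can_mid []
[[0.92, 0.4, 0.0], [0.4, -0.92, -0.0], [-0.0, 0.0, -1.0]] 1.65
```

View pics/s0.png

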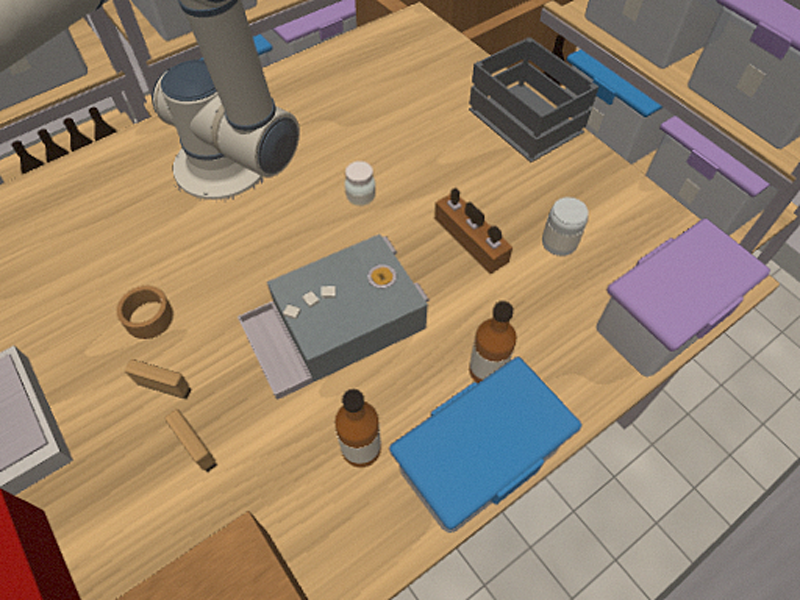

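View pics/d0.png

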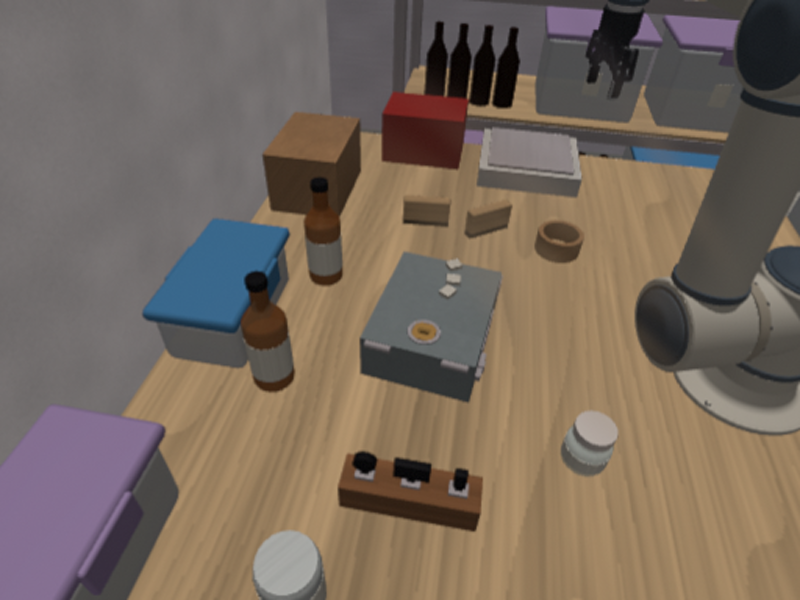

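The scene view (800 px) shows the box with three chips at (291,311), (311,298) and (328,291), and the lock at (382,276). The wide-head key is in the middle of the block at (474,215). The two scraper-like blocks are at (157,378) and (190,440). The side view agrees: the wide head is at (412,470) and the lock at (424,331).

Run:
```python
from h import *
s,d=calibration("scene"),calibration("side");k=.64
S=lambda u,v,z:np.round(atz(s,(u*k,v*k),z),3)
Dd=lambda u,v,z:np.round(atz(d,(u*k,v*k),z),3)
print("keyhole",S(382,276,.088),Dd(424,331,.088))
print("lid corners S",[S(*p,.085).tolist() for p in [(270,283),(385,238),(425,302),(308,352)]])
print("lid corners D",[Dd(*p,.085).tolist() for p in [(407,257),(500,270),(472,362),(364,345)]])
print("chips",[S(*p,.094).tolist() for p in [(291,311),(311,298),(328,291)]],[Dd(*p,.094).tolist() for p in [(453,264),(453,279),(448,291)]])
for n,p,q in [("scrFar",(190,440),(427,209)),("scrNear",(157,378),(489,217)),("kMid",(475,214),(412,469)),("kL",(455,197),(460,479)),("kR",(495,235),(365,461))]:
    P,e=tri(s,np.array(p)*k,d,np.array(q)*k);print(n,np.round(P,3),round(e,4))
print("scr top S",[S(*p,.062).tolist() for p in [(172,411),(210,462)]], [S(*p,.062).tolist() for p in [(130,362),(184,388)]])
print("scr top D",[Dd(*p,.062).tolist() for p in [(405,199),(449,200)]])
print("bottles",S(355,400,.21),S(503,311,.21),Dd(320,186,.21),Dd(257,281,.21))
print("keyblock D",[Dd(*p,.05).tolist() for p in [(340,490),(345,458),(481,482),(476,520)]])
```

```text
keyhole [0.519 0.081 0.088] [0.517 0.079 0.088]
lid corners S [[0.411, -0.089, 0.085], [0.45, 0.137, 0.085], [0.607, 0.111, 0.085], [0.571, -0.106, 0.085]]
lid corners D [[0.574, -0.103, 0.085], [0.407, -0.101, 0.085], [0.44, 0.125, 0.085], [0.602, 0.124, 0.085]]
chips [[0.49, -0.09, 0.094], [0.488, -0.048, 0.094], [0.493, -0.016, 0.094]] [[0.49, -0.089, 0.094], [0.486, -0.048, 0.094], [0.491, -0.015, 0.094]]
scrFar [ 0.568 -0.341  0.036] 0.0042
scrNear [ 0.433 -0.338  0.037] 0.0033
kMid [0.501 0.313 0.082] 0.0026
kL [0.441 0.312 0.077] 0.0023
kR [0.561 0.312 0.079] 0.0036
scr top S [[0.521, -0.34, 0.062], [0.634, -0.328, 0.062]] [[0.396, -0.361, 0.062], [0.495, -0.306, 0.062]]
scr top D [[0.614, -0.331, 0.062], [0.521, -0.348, 0.062]]
bottles [ 0.739 -0.115  0.21 ] [0.75  0.144 0.21 ] [ 0.727 -0.104  0.21 ] [0.742 0.151 0.21 ]
keyblock D [[0.585, 0.34, 0.05], [0.59, 0.295, 0.05], [0.411, 0.295, 0.05], [0.414, 0.346, 0.05]]
```

Run:
```python
from h import *
r.move_to([.568,-.341,.20],down(8))
c=calibration("wrist");im=read_camera("wrist")
np.save("c1.npy",c,allow_pickle=True)
print([(round(o["confidence"],2),np.round(np.array(o["bbox"])*[512,384,512,384]).astype(int).tolist()) for o in finder.look_for("wrist","scraper_mid")])
x=np.array([np.cos(.14),np.sin(.14),0]);y=np.array([-x[1],x[0],0])
for a,b in [(-1,-1),(1,-1),(1,1),(-1,1)]:
    p=proj(c,np.array([.568,-.341,.062])+a*.05*x+b*.013*y)[0];cv2.circle(im,tuple(int(v) for v in p),2,(0,0,255),-1)
cv2.imwrite("pics/w1.png",cv2.resize(im,(800,600),interpolation=cv2.INTER_CUBIC));print(readout.current_time_s(),readout.current_joints())
```

```text
[(0.73, [240, 118, 27, 108]), (0.57, [199, 236, 65, 103])]
3.2083 [-3.40364553e+01  1.47867434e+01  6.29903499e+01 -1.82909599e-02
  1.02198864e+02  4.80603492e+01]
```

View pics/w1.png

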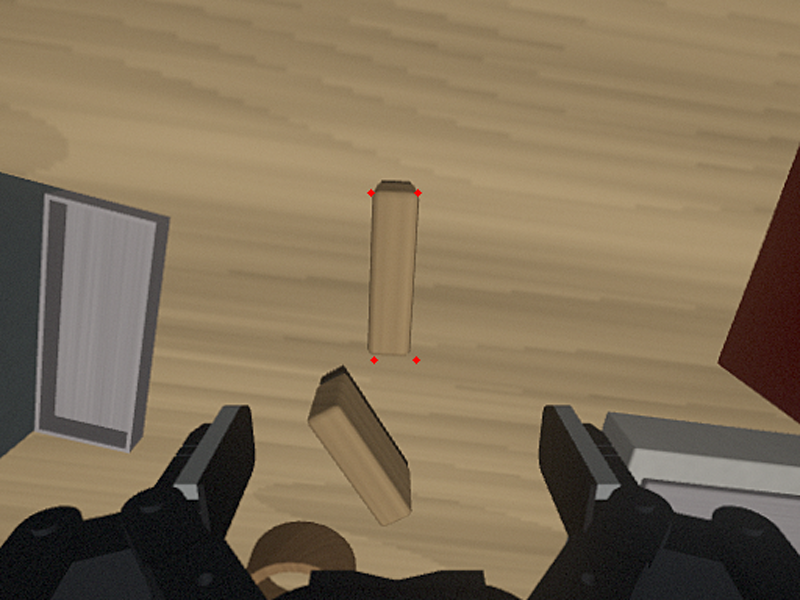

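The wrist view shows the far scraper's top face with corners near (372,190), (419,191), (411,354) and (369,352). The look-alike lies nearer the base at (360,450).

Run:
```python
from h import *
c=calibration("wrist")
P=np.array([atz(c,np.array(p)*.64,.062) for p in [(372,190),(419,191),(411,354),(369,352)]])
m=P.mean(0);d=P[0]+P[1]-P[2]-P[3];yaw=np.degrees(np.arctan2(d[1],d[0]));print(np.round(P,3).tolist(),m,yaw,np.linalg.norm(d)/2)
assert abs(m[0]-.57)<.02 and abs(m[1]+.341)<.02
# tray as seen (rim corners z=.022)
T=np.array([atz(c,np.array(p)*.64,.022) for p in [(170,216),(130,452)]]);print(np.round(T,3),np.degrees(np.arctan2(*(T[0]-T[1])[[1,0]])))
R=down(yaw)
r.move_straight([m[0],m[1],.10],R)
r.move_straight([m[0],m[1],.027],velocity=.08,max_force=8)
r.set_gripper(.01);print(readout.current_finger_gap(),readout.current_grasp_force(),readout.current_ee_pos())
r.move_straight([m[0],m[1],.25],velocity=.15)
print(readout.current_finger_gap(),readout.current_time_s())
np.save("scr.npy",[m[0],m[1],yaw])
```

```text
[[0.618, -0.322, 0.062], [0.621, -0.347, 0.062], [0.524, -0.357, 0.062], [0.522, -0.332, 0.062]] [ 0.57091497 -0.33944259  0.062     ] 5.915120998430554 0.09691996361851248
[[ 0.579 -0.196  0.022]
 [ 0.397 -0.164  0.022]] -9.78025830013917
0.025730640156963063 59.26863491535187 [ 0.57107734 -0.33956109  0.02731755]
0.025199403385767913 7.2917
```

```bash
cat >> h.py <<'E'
BY=-9.0
def box(x,y,z,mid=(.507,.010)):
    a=np.radians(BY);return np.array([mid[0]+x*np.cos(a)-y*np.sin(a),mid[1]+x*np.sin(a)+y*np.cos(a),z])
E
python3 - <<'E'
from h import *
x0=-.006
r.move_to(box(x0,.010,.20),down(BY))
r.move_straight(box(x0,.010,.125),velocity=.12)
hit=r.move_straight(box(x0,.010,.108),velocity=.03,max_force=5)
z=readout.current_ee_pos()[2];print(hit,z,readout.current_contact_force())
assert .107<z<.118
z+=.0005
r.move_straight(box(x0,.010,z),velocity=.03)
print(r.move_straight(box(x0,-.06,z),velocity=.06,max_force=25))
print(r.move_straight(box(x0,-.132,z),velocity=.04,max_force=25))
print(readout.current_contact_force(),readout.current_finger_gap())
r.move_straight(box(x0,-.132,.20),velocity=.15)
for i,n in enumerate(["scene","side"]):
    im=read_camera(n);cv2.imwrite(f"pics/{n}2.png",im)
    if i==0: a=im
    else: b=im
cv2.imwrite("pics/m2.png",np.hstack([cv2.resize(a[140:270,130:290],None,fx=2.4,fy=2.4,interpolation=2),cv2.resize(b[130:260,200:360],None,fx=2.4,fy=2.4,interpolation=2)]))
print(readout.current_time_s())
E
```

```text
True 0.11211915287869721 [0.92095994 0.89815696 2.9317727 ]
False
False
[-0.00669907 -1.06520498 -0.79923674] 0.025478110738749518
14.2667
```

View pics/m2.png

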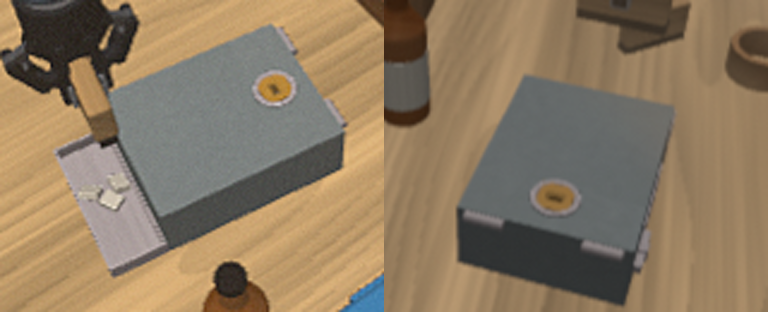

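All three chips lie in the tray (crop pixels near (90,190), (112,200) and (118,182)) and the lid is clear. Next I put the scraper back where it stood, then look at the lock and the key.

Run:
```python
from h import *
x,y,yaw=np.load("scr.npy")
r.move_to([x,y,.15],down(yaw))
r.move_straight([x,y,.045],velocity=.15)
print(r.move_straight([x,y,.024],velocity=.03,max_force=4),readout.current_ee_pos()[2])
r.set_gripper(.06)
r.move_straight([x,y,.16],velocity=.25)
r.move_to([.518,.080,.30],down(180+BY))
out=[]
for n,P in [("lock",None),("key",[.501,.313,.22])]:
    if P: r.move_to(P,down(180))
    c=calibration("wrist");im=read_camera("wrist");np.save(f"{n}c.npy",c,allow_pickle=True);cv2.imwrite(f"pics/w_{n}.png",im)
    l="keyhole" if n=="lock" else "key_grip"
    print(l,[(round(o["confidence"],2),np.round(np.array(o["bbox"])*[512,384,512,384]).astype(int).tolist()) for o in finder.look_for("wrist",l)])
    Q=[.518,.080,.088] if n=="lock" else [.501,.313,.094]
    p=proj(c,Q)[0];print(p);out.append((im,p))
tiles=[]
for im,p in out:
    cv2.circle(im,tuple(int(round(v)) for v in p),1,(0,0,255),-1)
    u,v=[int(q) for q in p];u0=min(max(u-65,0),382);v0=min(max(v-90,0),204);print(u0,v0)
    tiles.append(cv2.resize(im[v0:v0+180,u0:u0+130],None,fx=3,fy=3,interpolation=cv2.INTER_CUBIC))
cv2.imwrite("pics/lk.png",np.hstack(tiles));print(readout.current_time_s(),readout.current_joints())
```

```text
True 0.027163254325625424
keyhole [(0.87, [240, 146, 32, 32]), (0.22, [300, 271, 32, 89])]
[253.94216722 163.28011844]
key_grip [(0.91, [246, 154, 20, 53])]
[254.42531411 185.24336735]
188 73
189 95
20.85 [ 2.85518780e+01  3.58923020e+00  7.32435097e+01 -2.81361073e-02
  1.03062251e+02 -6.13174256e+01]
```

View pics/lk.png

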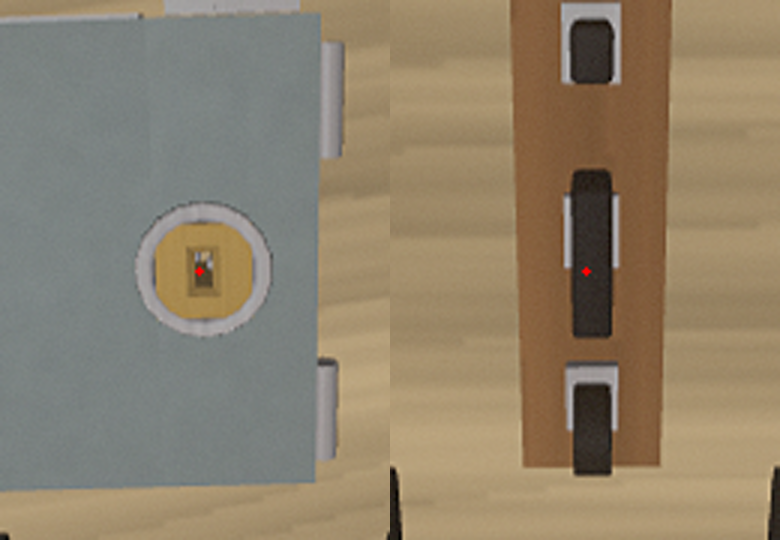

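The left crop shows the lock centre near (204,270), with the slot upright along the box's x. The right crop shows the wide head's top face from row 192 to row 337 and columns 572 to 611.

Run:
```python
from h import *
c=np.load("lockc.npy",allow_pickle=True).item()
f=lambda u,v,z,:np.round(atz(c,(188+u/3,73+v/3),z),4)
print("lock",f(203.7,270.5,.088));
e=[f(318,20,.085),f(315,480,.085)];d=e[1]-e[0];print("box edge yaw",np.degrees(np.arctan2(d[1],d[0])),e)
c=np.load("keyc.npy",allow_pickle=True).item()
g=lambda u,v,z:np.round(atz(c,(189+(u-390)/3,95+v/3),z),4)
print("head ends",g(591.5,192,.094),g(591.5,337,.094));
print("top edge L/R",g(572,265,.094),g(611,265,.094))
print("low end",g(591.5,170,.064))
e=[g(514,100,.05),g(523,466,.05),g(668,100,.05),g(660,466,.05)];print(e)
print("narrow top",g(592,82,.094), "collar far edge y of collar mid", g(564,230,.056),g(620,230,.056))
```

```text
lock [0.5182 0.0822 0.088 ]
box edge yaw -7.125016348901793 [array([0.4374, 0.1349, 0.085 ]), array([0.6118, 0.1131, 0.085 ])]
head ends [0.4777 0.3145 0.094 ] [0.5216 0.3145 0.094 ]
top edge L/R [0.4993 0.3089 0.094 ] [0.4993 0.3202 0.094 ]
low end [0.4776 0.3147 0.064 ]
[array([0.4579, 0.2901, 0.05  ]), array([0.5892, 0.2901, 0.05  ]), array([0.458 , 0.3391, 0.05  ]), array([0.5892, 0.3398, 0.05  ])]
narrow top [0.4472 0.3146 0.094 ] collar far edge y of collar mid [0.4991 0.3058 0.056 ] [0.4991 0.3241 0.056 ]
```

Run:
```python
from h import *
c=np.load("lockc.npy",allow_pickle=True).item()
im=cv2.imread("pics/w_lock.png").astype(float);
hsv=cv2.cvtColor(im.astype(np.uint8),cv2.COLOR_BGR2HSV)
sat=cv2.GaussianBlur(im[:,:,2]-im[:,:,0],(3,3),0)  # red-blue: wood high, grey low
def line(pts,z):
    W=np.array([atz(c,p,z)[:2] for p in pts]);
    v=cv2.fitLine(W.astype(np.float32),cv2.DIST_HUBER,0,1e-4,1e-4).ravel();return v
def edge(vals):  # subpixel steepest
    g=np.abs(np.diff(vals));i=int(g.argmax());return i+.5
R=[(280+edge(sat[v,280:310]),v) for v in list(range(122,190))]
v=line(R,.085);print("right",R[0],R[-1],np.degrees(np.arctan2(v[1],v[0])))
B=[(u,225+edge(sat[225:250,u])) for u in range(150,285,3)]
v=line(B,.085);print("bottom",B[0],B[-1],np.degrees(np.arctan2(v[1],v[0])))
T=[(u,65+edge(sat[65:95,u])) for u in range(150,230,3)]
v=line(T,.085);print("top",T[0],T[-1],np.degrees(np.arctan2(v[1],v[0])))
```

```text
right (301.5, 122) (293.5, 189) -6.767299
bottom (150, 237.5) (282, 233.5) 82.62498
top (150, 79.5) (228, 77.5) 82.41812
```

```bash
sed -i 's/^BY=.*/BY=-7.4/' h.py
python3 - <<'E'
from h import *
kx,ky=.4997,.3145
r.move_straight([kx,ky,.12],down(180),velocity=.2)
print(r.move_straight([kx,ky,.062],velocity=.08,max_force=6))
r.set_gripper(.0)
print(readout.current_finger_gap(),readout.current_grasp_force(),readout.current_ee_pos(),readout.current_contact_force())
r.move_straight([kx,ky,.12],velocity=.08)
r.move_straight([kx,ky,.20],velocity=.2)
print(readout.current_finger_gap(),readout.current_contact_force())
r.move_to([.5182,.0815,.165],down(180+BY))
ims=[]
for n in ["wrist","scene","side"]:
    ims.append(read_camera(n)); cv2.imwrite(f"pics/{n}4.png",ims[-1])
z=lambda im,u,v:cv2.resize(im[v:v+130,u:u+86],None,fx=3,fy=3,interpolation=2)
cv2.imwrite("pics/m4.png",np.hstack([z(ims[0],213,110),z(ims[1],200,100),z(ims[2],228,130)]))
print(readout.current_time_s(),readout.current_joints())
E
```

```text
False
0.010614810270024944 58.67684841156006 [0.4999505  0.31464756 0.06254864] [-0.47077899 -1.02666259  1.55000615]
0.011242484502647613 [-0.05297636 -1.0070772  -0.713051  ]
25.3833 [ 5.36266150e+00 -6.58436187e+00  8.89145951e+01  2.26297937e-02
  9.76543590e+01 -7.73643059e+01]
```

View pics/m4.png

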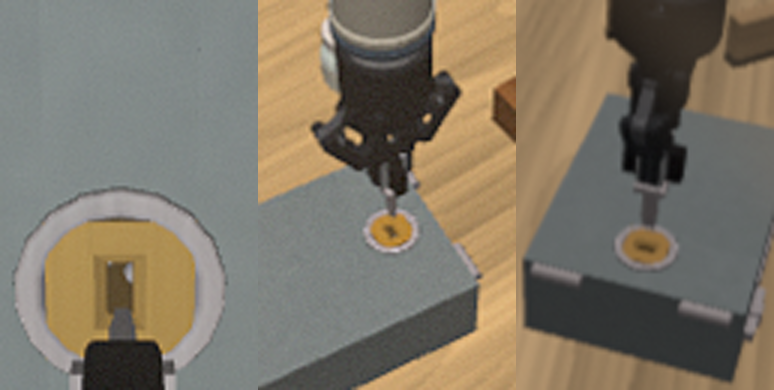

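The key hangs straight over the slot: in the wrist crop the blade is at column 123 and the slot at 120, under 1 mm apart. Now I insert it.

```bash
cat >> h.py <<'E'
K=np.array([.5182,.0815])
def ins(xy,z,yaw,f,v=.02):
    h=r.move_straight([*xy,z],down(yaw),velocity=v,max_force=f)
    print(h,np.round(readout.current_ee_pos(),4),np.round(readout.current_contact_force(),1),np.round(readout.current_moment(),2),round(readout.current_time_s(),1));return h
E
python3 - <<'E'
from h import *
ins(K,.146,180+BY,6,.08)
h=ins(K,.133,180+BY,7)
if not h: ins(K,.124,180+BY,10)
E
```

```text
False [0.5176 0.0816 0.1447] [ 0.6 -0.1 -0.4] [-0.   -0.04  0.01] 25.8
False [0.5182 0.0815 0.1331] [-0.5  0.8 -0.8] [ 0.    0.02 -0.03] 26.6
False [0.5181 0.0813 0.1236] [-0.6 -1.3 -2. ] [-0.24 -0.09 -0.  ] 27.2
```

Run:
```python
from h import *
y0=180+BY
for i in range(8):
    h=ins(K,.0995,y0,24)
    z=readout.current_ee_pos()[2]
    if z<.1025 or not h: break
    for a in (4,-4,0):
        r.move_straight([*K,z],down(y0+a),velocity=.05)
```

```text
False [0.519  0.082  0.1004] [2.3 2.2 4.7] [ 0.29 -0.38 -0.03] 28.6
```

Run:
```python
from h import *
ins(K,.095,180+BY,15,.01)
ims=[read_camera(n) for n in ["wrist","scene","side"]]
z=lambda im,u,v:cv2.resize(im[v:v+130,u:u+86],None,fx=3,fy=3,interpolation=2)
cv2.imwrite("pics/m5.png",np.hstack([z(ims[0],213,130),z(ims[1],200,100),z(ims[2],228,130)]))
```

```text
True [0.5191 0.082  0.1004] [-1.4 -0.9  5. ] [ 0.05  0.2  -0.04] 28.9
```

View pics/m5.png

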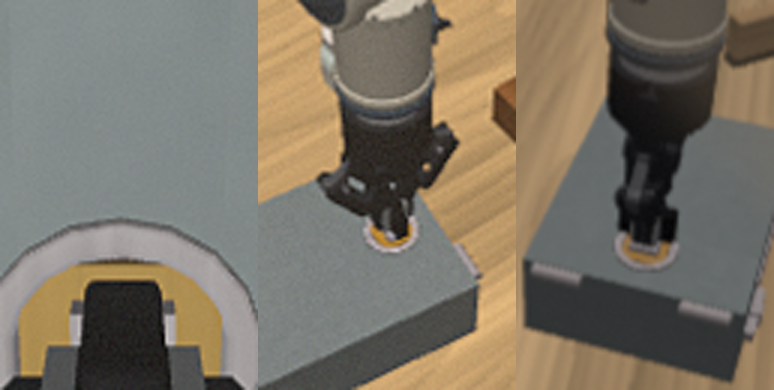

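The collar sits on the brass face at the expected height of 0.1004 m and the stop is hard. Now I turn it in steps.

Run:
```python
from h import *
C=[.5189,.0819,.1003]
y0=180+BY
for a in [5,15,30,45,60,75,85]:
    r.move_straight(C,down(y0-a),velocity=.05)
    R=readout.current_tcp_rot();print(a,round(y0-np.degrees(np.arctan2(R[1][0],R[0][0])),2),np.round(readout.current_ee_pos(),4),np.round(readout.current_contact_force(),1),np.round(readout.current_moment(),3),round(readout.current_time_s(),1),round(readout.current_joints()[5],1))
```

```text
5 4.87 [0.5191 0.082  0.1005] [1.4 0.1 4.1] [ 0.106 -0.201  0.055] 29.3 -72.5
15 14.74 [0.5192 0.0819 0.1005] [ 2.1 -0.2  3.1] [ 0.119 -0.349  0.004] 29.6 -62.6
30 29.7 [0.5192 0.0818 0.1005] [3.2 0.1 3.1] [-0.02  -0.535  0.07 ] 30.0 -47.6
45 44.7 [0.5189 0.0818 0.1005] [ 1.4 -0.8  4.2] [-0.175 -0.292  0.076] 30.4 -32.6
60 59.66 [0.5189 0.0817 0.1004] [ 1.5 -0.9  4.8] [-0.244 -0.318  0.032] 30.8 -17.7
75 74.66 [0.519  0.0817 0.1004] [ 1.6 -1.1  5.3] [-0.295 -0.288  0.074] 31.2 -2.7
85 84.62 [0.519  0.0817 0.1004] [ 1.1 -1.4  5.8] [-0.327 -0.356  0.102] 31.6 7.3
```

Run:
```python
from h import *
C=[.5189,.0819,.1003]
y0=180+BY
for a in [90,92,94,95,96,97,98,99]:
    r.move_straight(C,down(y0-a),velocity=.05);r.wait(.15)
    m=readout.current_moment();R=readout.current_tcp_rot();print(a,round(y0-np.degrees(np.arctan2(R[1][0],R[0][0])),2),np.round(readout.current_contact_force(),1),np.round(m,3),round(readout.current_time_s(),1),round(readout.current_joints()[5],1))
    if m[2]>.3: break
ims=[read_camera(n) for n in ["wrist","scene","side"]]
z=lambda im,u,v:cv2.resize(im[v:v+130,u:u+86],None,fx=3,fy=3,interpolation=2)
cv2.imwrite("pics/m6.png",np.hstack([z(ims[0],213,130),z(ims[1],200,100),z(ims[2],228,130)]))
```

```text
90 89.59 [ 0.9 -0.3  4. ] [-0.279 -0.348  0.07 ] 32.0 12.2
92 91.59 [ 1.9 -1.4  4.9] [-0.333 -0.313  0.172] 32.4 14.2
94 93.59 [ 1.9 -1.3  5.4] [-0.298 -0.28   0.123] 32.8 16.2
95 94.59 [ 1.2 -1.6  5. ] [-0.339 -0.299  0.162] 33.2 17.2
96 95.59 [ 1.9 -0.8  4.8] [-0.299 -0.318  0.085] 33.6 18.2
97 96.59 [ 0.9 -0.9  4.9] [-0.297 -0.304  0.135] 34.0 19.2
98 97.59 [ 1.2 -0.6  4.3] [-0.284 -0.325  0.143] 34.4 20.2
99 98.59 [ 1.6 -0.9  5.3] [-0.393 -0.272  0.129] 34.8 21.2
```

View pics/m6.png

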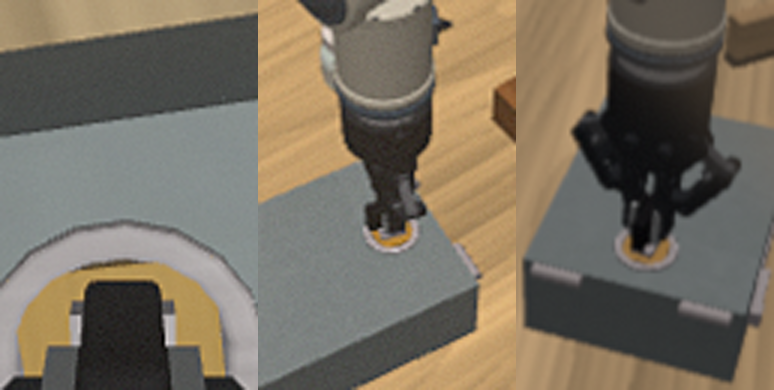

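Run:
```python
from h import *
C=[.5189,.0819,.1003]
y0=180+BY
for a in [100,101,102]:
    r.move_straight(C,down(y0-a),velocity=.05)
    m=np.mean([(r.wait(.04),readout.current_moment()[2])[1] for _ in range(8)]);print(a,round(m,3))
    if m>.25: break
print(readout.current_finger_gap(),readout.current_grasp_force(),readout.current_ee_pos(),readout.current_time_s())
for n in ["scene","side"]:
    read_camera(n);print(n,[(l,[(round(o["confidence"],2),np.round(np.array(o["bbox"])*[512,384,512,384]).astype(int).tolist()) for o in finder.look_for(n,l)[:3]]) for l in ["scraper_mid","key_round_grip","key_narrow_grip"]])
```

```text
100 0.14
101 0.16
102 0.261
0.011259392996356 59.49367940425873 [0.51898096 0.0816449  0.10043713] 36.6583
scene [('scraper_mid', [(0.96, [105, 262, 33, 41]), (0.72, [80, 229, 39, 25])]), ('key_round_grip', []), ('key_narrow_grip', [(0.56, [285, 120, 8, 19])])]
side [('scraper_mid', [(0.56, [299, 124, 29, 30])]), ('key_round_grip', [(0.82, [225, 290, 19, 17]), (0.54, [195, 114, 27, 71])]), ('key_narrow_grip', [(0.64, [287, 299, 17, 21])])]
```

```bash
python3 -c "
from h import *
r.wait(.3);print(readout.current_moment(),readout.current_ee_pos());print(r.job_done())"
```

```text
[-0.29663806 -0.3171327   0.21959681] [0.51898654 0.08164712 0.10042879]
the job is handed in; nothing more can be done
None
```

I handed the job in at about 37 s of the 72 s allowed, no verdict came back: all three chips are in the tray, the scraper stands back on the table, and the broad-headed key is fully home and held turned clockwise to where the turning torque jumped, which I took as the cylinder's stop (about 1.62 rad, not read directly).

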